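Nest the washed dipper measures into the drawer and latch it

ROBOT

A 7-joint arm with a two-finger parallel gripper is mounted at the origin on the work surface. World frame = base frame: x ahead of the robot, y to its left, z up, the work surface at z = 0. Lengths are in m, angles in rad, forces in N, time in s.
With the tool pointing down it reaches from about 0.35 to 0.9 m from the base axis. Payload 19.9 kg.
Tool frame: the origin (TCP) lies between the finger pads; the fingertips stand 19 mm ahead of it and the grasp point (between the pads) is the TCP; z points along the fingers, y is the line along which they close (so a half turn about z gives the same grasp; the last joint's range is limited). The gripper opens to 94 mm and grips with 3 to 60 N. Pads are 16 mm wide; open, the fingers measure 119 mm over their backs; the gripper's body (75 mm by 177 mm) begins 78 mm behind the grasp point.
Start: joints at [1.232, 0.417, -0.01, 1.614, 0.005, 1.111, -0.053], TCP at [0.183, -0.597, 0.188] pointing down, gripper open.
Joint ranges: [-2.81, 2.81], [-0.39, 2.02], [-1.27, 1.25], [0.06, 2.57], [-1.19, 4.33], [0.19, 2], [-2.82, 2.82]. Speed limits (rad/s): [1.89, 1.89, 2.39, 2.39, 3.01, 3.01, 3.01].

INTERFACE

Orientations are given as a 3x3 rotation matrix whose columns are the frame's x, y, z axes.
In Python, from rig import robot gives the robot as it stands. Calls block until the motion is done:
- robot.move_ptp(position, orientation): joint-space move of the TCP to a pose.
- robot.move_linear(position, velocity=0.15, frame=None, threshold=None): straight line of the TCP; frame=None keeps the orientation; velocity is the mean speed in m/s. With threshold (N) it stops when the force on the tool has changed by that much, and returns True; else False.
- robot.goto_joints(angles): joint-space move.
- robot.gripper_to(opening): finger opening in m; the grip force is fixed at half the most; returns when the fingers have stopped.
- robot.pause(seconds).
- robot.ik(position, orientation): joint angles nearest the present ones, or None.
- robot.get_state(): the state.
- robot.grab_frame(name): name is "side" or "top"; returns the picture (480x640x3 uint8, red, green, blue); there is no depth.
- robot.camera_info(name): a dict with "fx", "fy", "cx", "cy" (pixels), "dist" ([k1, k2, p1, p2, k3] as OpenCV has them; the pictures are not rectified), "rvec" (rotation vector, rad) and "tvec" (3), from world to camera coordinates, as OpenCV has them. Camera axes: x right, y down, z forward; pixel columns grow to the right and rows downward; lengths in m; the calibration is good to about 2 mm. A picture is of the moment at which its call begins. camera_info takes no time and is no camera call.
A pose or a line that the arm cannot do raises robot.PlanningError and nothing moves.
- robot.sign_off(): hands the job in; it is judged then, once.
The state is a dict: "time": time; "qpos": joint angles; "joint_vel": joint speeds; "effort": joint torques, N m; "ee_pos": TCP position; "tool_rot": TCP orientation; "force": force on the tool from outside, world axes, zero at the start; "moment": the same for the moment, N m; "opening": finger opening in m; "grasp_force": force on a finger pad.
Only numpy, scipy, OpenCV 4.12 (cv2) and the standard library are available. Lean on these libraries where they do the work, as an engineer would, in place of code of your own. Each camera call takes 0.05 s, during which the arm holds its last target. There are 200 camera calls.

TASK

Put the washed steel dipper measures away: pull the organizer's drawer well open and nest all the measures on the ledge inside one another by size, upright, with the largest standing in the middle of the drawer floor. Then push the drawer fully shut on the nest and, last of all, turn the red-knobbed latch right round until its arm points out over the drawer front. Leave the bodna, tumbler and soap rest where they stand.

Things in the scene. Friction and masses are not known exactly. Their poses are not given: they have to be found in the camera images.
- cup_a: largest steel dipper measure, red handle: round open cup, outside 132 mm across at the rim (128 at the foot), 126 inside the rim, 50 high, base 4 thick. Origin: centre of the underside, z out of the mouth. Always present. A smaller cup drops into any larger one (6 mm play a side per size step) and stands 4 mm higher on its floor; not once a still smaller one is in it.
- cup_a_grip (a point): grip point of the red handle of cup_a, axes as the cup's: a flat upright bar on the rim at the cup's -x side, centred 67 mm from the cup's axis, 50 to 98 mm above its underside (this point at 78), 8 mm thick along x, 18 mm wide along y. Grip from above across the 8 mm so that the cup hangs level; turn the nested handles to different sides to leave room for fingers.
- cup_b: second steel dipper measure, yellow handle: round open cup, outside 112 mm across at the rim (108 at the foot), 106 inside the rim, 50 high, base 4 thick. Origin: centre of the underside, z out of the mouth. May be absent (no pose). A smaller cup drops into any larger one (6 mm play a side per size step) and stands 4 mm higher on its floor; not once a still smaller one is in it.
- cup_b_grip (a point): grip point of the yellow handle of cup_b, axes as the cup's: a flat upright bar on the rim at the cup's -x side, centred 57 mm from the cup's axis, 50 to 98 mm above its underside (this point at 78), 8 mm thick along x, 18 mm wide along y. Grip from above across the 8 mm so that the cup hangs level; turn the nested handles to different sides to leave room for fingers.
- cup_c: middle steel dipper measure, green handle: round open cup, outside 94 mm across at the rim (90 at the foot), 88 inside the rim, 50 high, base 4 thick. Origin: centre of the underside, z out of the mouth. May be absent (no pose). A smaller cup drops into any larger one (6 mm play a side per size step) and stands 4 mm higher on its floor; not once a still smaller one is in it.
- cup_c_grip (a point): grip point of the green handle of cup_c, axes as the cup's: a flat upright bar on the rim at the cup's -x side, centred 48 mm from the cup's axis, 50 to 98 mm above its underside (this point at 78), 8 mm thick along x, 18 mm wide along y. Grip from above across the 8 mm so that the cup hangs level; turn the nested handles to different sides to leave room for fingers.
- cup_d: fourth steel dipper measure, blue handle: round open cup, outside 76 mm across at the rim (72 at the foot), 70 inside the rim, 50 high, base 4 thick. Origin: centre of the underside, z out of the mouth. May be absent (no pose). A smaller cup drops into any larger one (6 mm play a side per size step) and stands 4 mm higher on its floor; not once a still smaller one is in it.
- cup_d_grip (a point): grip point of the blue handle of cup_d, axes as the cup's: a flat upright bar on the rim at the cup's -x side, centred 39 mm from the cup's axis, 50 to 98 mm above its underside (this point at 78), 8 mm thick along x, 18 mm wide along y. Grip from above across the 8 mm so that the cup hangs level; turn the nested handles to different sides to leave room for fingers.
- cup_e: smallest steel dipper measure, black handle: round open cup, outside 58 mm across at the rim (54 at the foot), 52 inside the rim, 50 high, base 4 thick. Origin: centre of the underside, z out of the mouth. May be absent (no pose). A smaller cup drops into any larger one (6 mm play a side per size step) and stands 4 mm higher on its floor; not once a still smaller one is in it.
- cup_e_grip (a point): grip point of the black handle of cup_e, axes as the cup's: a flat upright bar on the rim at the cup's -x side, centred 30 mm from the cup's axis, 50 to 98 mm above its underside (this point at 78), 8 mm thick along x, 18 mm wide along y. Grip from above across the 8 mm so that the cup hangs level; turn the nested handles to different sides to leave room for fingers.
- drawer (a joint): how far the organizer's drawer is out, m: 0 shut, 0.195 fully out. It slides with about 1.5 N friction and stays where it is left.
- latch (a joint): angle of the latch arm on top of the organizer, rad: 0 = arm pointing sideways along +y of the organizer (off the drawer), 1.57 = arm pointing out over the drawer front along the organizer's -x, locked (stop at 1.6). It grows anticlockwise seen from above; stiff hinge of 0.06 N m, stays where it is left.
- organizer: white plastic drawer organizer, fixed to the ledge, 220 mm deep (x), 200 mm wide (y), 148 mm high; origin at the centre of its underside; its open face, with the drawer front (12 mm thick, blue panel), looks along its own -x, towards the robot.
- drawer_floor (a point): centre of the drawer's inner floor, on its surface; axes parallel to the organizer's, moves with the drawer. Inside the drawer is 200 mm long (x) and 168 mm wide (y); side and back walls stand 29 mm above the floor, the front panel 104 mm. The underside of the organizer's roof is 128 mm above this floor. When the drawer is fully out, the organizer's face is 95 mm behind (+x of) this point.
- drawer_pull (a point): middle of the drawer's steel bar handle, a round horizontal bar along the organizer's y, about 10 mm thick and 100 mm long, 35 mm in front of the drawer front and 20 mm below the organizer's top, carried up and out from the panel by its bent ends; moves with the drawer. It can be gripped from above across the bar (along x) with fingers opened about 30 mm.
- latch_knob (a point): top of the red round knob on the latch arm: upright, 14 mm across, 32 mm tall above the arm, 58 mm from the hinge axis; the arm's top lies 32 mm below this point.
- latch_pivot (a point): point on the vertical hinge axis of the latch, near the front corner of the organizer's top (151 mm above the ledge).
- bodna: orange plastic bodna (spouted washing jug), 165 mm high and about 145 mm across; a bystander. Origin at the centre of its underside.
- tumbler: steel tumbler 72 mm across and 100 mm high; a bystander. Origin at the centre of its underside.
- soap_rest: wooden soap rest 80 x 120 mm with a green soap on it; a bystander. Origin at the centre of its underside.
Mind the look-alikes: they are no part of the job. Leave any purple look-alike of the cup_a alone.

How it is judged:
By the outcome, as a careful person would: the job done as asked, in the order asked, and still so for the second after the job is handed in, with the robot touching nothing.
Of cup_b, cup_c, cup_d, cup_e only 2 to 4 are there at a start; the rules pass over those that are not, and their reading is None.
At some moment in a run one of cup_a, cup_b, cup_c, cup_d, cup_e may be knocked a few centimetres aside while the robot is not near it.
It also fails if it takes over 210 s, if anything falls off the work surface, if the arm or the gripper's body presses on something with over 40 N, if the wrist force passes 120 N, or if a joint passes its speed limit or range.

## Working session

There is one attempt and no reset: what is moved stays moved. The work goes in short steps, each a Python script; the robot and the scene stay as the last script left them, time stands still between calls to the robot, and variables do not carry over. Pictures are saved under pics/ and viewed, at most 14 in all, crops included, and the job is handed in when it is done.

```bash
ls; mkdir -p pics; python3 - <<'E'
from rig import robot
import cv2
for n in("side","top"):
    cv2.imwrite(f"pics/{n}0.png",robot.grab_frame(n)[:,:,::-1]); print(n,robot.camera_info(n))
s=robot.get_state();print(s["time"],s["ee_pos"],s["tool_rot"],s["opening"])
E
```

```text
pics
side {'fx': 593.7932831356324, 'fy': 593.7932831356324, 'cx': 320.9756137032, 'cy': 246.32042315095512, 'dist': array([0.06261499, 0.        , 0.        , 0.        , 0.        ]), 'rvec': array([ 1.04836262, -2.46318286,  1.00961664]), 'tvec': array([0.40372994, 0.36707042, 1.40675343])}
top {'fx': 620.7740479292481, 'fy': 620.7740479292481, 'cx': 317.20558698657646, 'cy': 229.72479759231211, 'dist': array([-0.19868659,  0.        ,  0.        ,  0.        ,  0.        ]), 'rvec': array([ 2.16340459, -2.10732289,  0.20245497]), 'tvec': array([0.02029641, 0.56263283, 1.58869504])}
0.1 [ 0.18324327 -0.59716589  0.18749884] [[ 9.55987413e-01  2.93407382e-01 -4.17925233e-04]
 [ 2.93407659e-01 -9.55986914e-01  9.82634853e-04]
 [-1.11218734e-04 -1.06200901e-03 -9.99999430e-01]] 0.09379444888509496
```

View pics/side0.png

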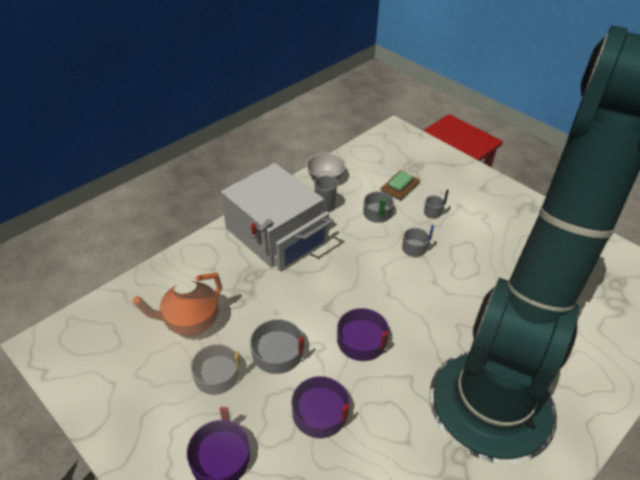

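View pics/top0.png

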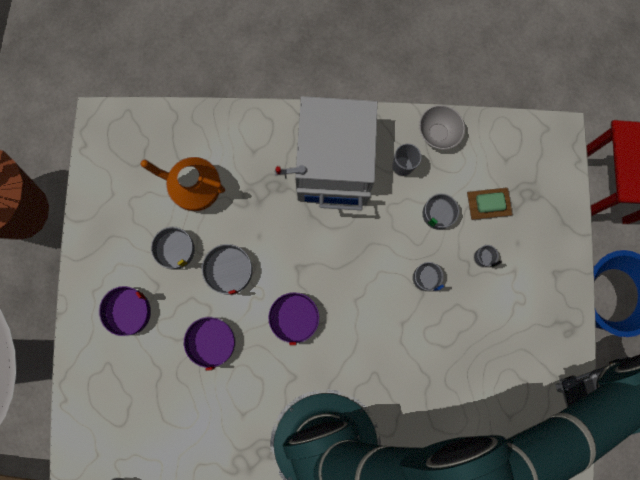

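```bash
cat > h.py <<'E'
from rig import robot
import cv2, numpy as np
def cam(n):
    c=robot.camera_info(n); K=np.array([[c["fx"],0,c["cx"]],[0,c["fy"],c["cy"]],[0,0,1.]])
    return K,np.array(c["dist"]),cv2.Rodrigues(np.array(c["rvec"]))[0],np.array(c["tvec"])
def ray(n,uv):
    K,d,R,t=cam(n); p=cv2.undistortPoints(np.array([[uv]],float),K,d)[0,0]
    return -R.T@t, R.T@np.array([p[0],p[1],1])
def onz(n,uv,z):
    o,v=ray(n,uv); return o+v*(z-o[2])/v[2]
def proj(n,P):
    K,d,R,t=cam(n); return cv2.projectPoints(np.array([P],float),cv2.Rodrigues(R)[0],t,K,d)[0][0,0]
def tri(a,b):   # top px, side px -> point, miss
    o1,v1=ray("top",a);o2,v2=ray("side",b)
    s=np.linalg.lstsq(np.c_[v1,-v2],o2-o1,rcond=None)[0]
    p,q=o1+s[0]*v1,o2+s[1]*v2; return (p+q)/2,np.linalg.norm(p-q)
def grab(n,name=None):
    im=np.ascontiguousarray(robot.grab_frame(n)[:,:,::-1])
    if name: cv2.imwrite(f"pics/{name}.png",im)
    return im
def cmask(im,col):
    h=cv2.cvtColor(im,cv2.COLOR_BGR2HSV); H,S,V=cv2.split(h)
    return {"red":((H<7)|(H>174))&(S>120)&(V>50),"yellow":(H>18)&(H<36)&(S>120)&(V>60),
     "green":(H>45)&(H<85)&(S>120)&(V>30),"blue":(H>100)&(H<128)&(S>110)&(V>40),"black":(V<45)}[col].astype(np.uint8)
def blob(im,col,near,r=14):
    m=cmask(im,col); w=np.zeros_like(m); cv2.circle(w,tuple(int(x) for x in near),r,1,-1); m&=w
    n,l,s,c=cv2.connectedComponentsWithStats(m)
    if n<2: return None,0
    k=1+np.argmax(s[1:,4]); return c[k],s[k,4]
def cup(im,near,dia,r=18):
    """rim centre px from Hough circles, near px"""
    K,d,R,t=cam("top"); P=onz("top",near,.05); depth=(R@P+t)[2]; rad=K[0,0]*dia/2/depth
    S=6; x,y=int(near[0]),int(near[1]); w=int(rad+r); c=im[y-w:y+w,x-w:x+w]
    g=cv2.GaussianBlur(cv2.resize(cv2.cvtColor(c,cv2.COLOR_BGR2GRAY),None,fx=S,fy=S,interpolation=cv2.INTER_CUBIC),(0,0),S*.6)
    H=cv2.HoughCircles(g,cv2.HOUGH_GRADIENT,1,20,param1=60,param2=10,minRadius=int(S*rad*.93),maxRadius=int(S*rad*1.07))
    if H is None: return None
    u=H[0,0]; return np.array([x-w+(u[0]+.5)/S-.5,y-w+(u[1]+.5)/S-.5]),u[2]/S,rad
E
cat > m.py <<'E'
from h import *
np.set_printoptions(precision=4,suppress=True)
t=cv2.imread("pics/top0.png");s=cv2.imread("pics/side0.png")
L=dict(a=("red",.132,.067,(228,269),(233,292),(301,345)),b=("yellow",.112,.057,(173,247),(182,263),(238,358)),
c=("green",.094,.048,(440,210),(432,220),(382,207)),d=("blue",.076,.039,(430,277),(440,288),(431,231)),e=("black",.058,.030,(487,257),(498,264),(446,195)))
ov=t.copy()
for k,(col,dia,gr,cp,ht,hs) in L.items():
    b1,n1=blob(t,col,ht);b2,n2=blob(s,col,hs); c=cup(t,cp,dia)
    print(k,b1,n1,b2,n2,"cup",c)
    if b1 is not None and b2 is not None:
        p,e=tri(b1,b2);C=onz("top",c[0],.05);v=C-p;v[2]=0
        print("  grip",p,"miss",e,"C",C,"dist",np.linalg.norm(v),gr,"yaw",np.degrees(np.arctan2(v[1],v[0])))
    if c: cv2.circle(ov,tuple(int(round(x*16)) for x in c[0]),int(c[1]*16),(0,255,255),1,shift=4)
print("camtop",ray("top",(320,240))[0],"side",ray("side",(320,240))[0])
cv2.imwrite("pics/ov.png",cv2.resize(ov[180:320,140:520],(760,280),interpolation=cv2.INTER_CUBIC))
z=cv2.resize(t[90:215,260:390],None,fx=4,fy=4,interpolation=cv2.INTER_CUBIC);cv2.imwrite("pics/org.png",z)
z=cv2.resize(s[150:275,215:355],None,fx=4,fy=4,interpolation=cv2.INTER_CUBIC);cv2.imwrite("pics/orgs.png",z)
E
python3 m.py
```

```text
a [231.7391 291.6522] 23 [300.4815 343.6111] 54 cup (array([226.3333, 268.5   ], dtype=float32), np.float32(24.233332), np.float64(25.361884819063263))
  grip [0.3912 0.2506 0.0778] miss 0.002797472982793413 C [0.4522 0.2702 0.05  ] dist 0.06407051808047684 0.067 yaw 17.730477837479867
b [180.3  261.95] 20 [236.1429 355.4286] 14 cup (array([171.3333, 247.3333], dtype=float32), np.float32(20.083334), np.float64(21.41619915782368))
  grip [0.4626 0.386  0.0907] miss 0.004407616730576357 C [0.5038 0.4196 0.05  ] dist 0.05315732803727694 0.057 yaw 39.1684686208441
c [432.3571 221.7381] 42 [382.0667 203.9333] 15 cup (array([439.3333, 211.1667], dtype=float32), np.float32(18.083334), np.float64(17.661328615857524))
  grip [ 0.5878 -0.2642  0.081 ] miss 0.0047631659316572815 C [ 0.6214 -0.2911  0.05  ] dist 0.04298160464488519 0.048 yaw -38.71548264724121
d [439.     287.1724] 29 None 0 cup (array([427.5   , 277.6667], dtype=float32), np.float32(15.400001), np.float64(14.56108816840423))
e [495.2    263.5714] 35 None 0 cup (array([484.3333, 256.    ], dtype=float32), np.float32(10.983334), np.float64(11.033248695897054))
camtop [0.2753 0.0531 1.662 ] side [-0.2192  0.8037  1.258 ]
```

View pics/ov.png

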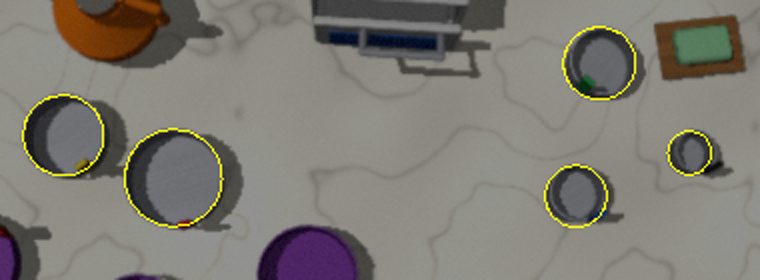

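View pics/org.png

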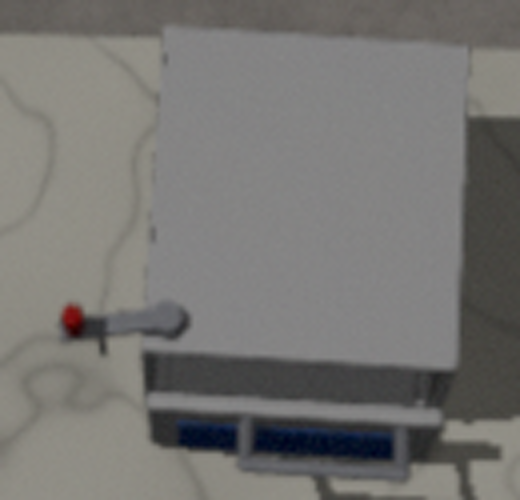

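View pics/orgs.png

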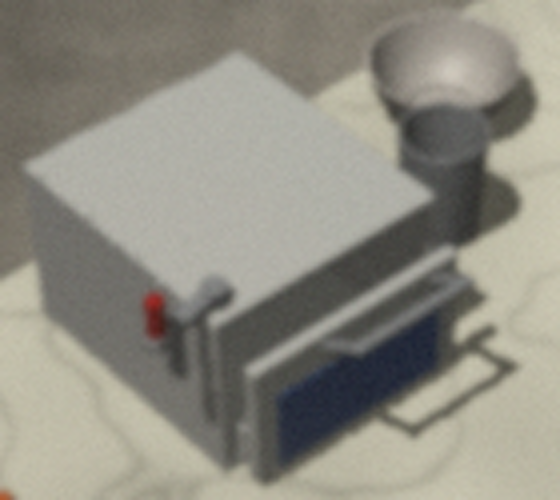

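The side crop shows the drawer slightly open, with the bar ends near side px (297,237) and (332,221). The top crop shows the latch arm pointing sideways (knob at about top px 278,168; pivot at 303,170) and the bar at about (320–362,207). The fitted circles sit on the rims of all five cups.

```bash
cat > m2.py <<'E'
from h import *
np.set_printoptions(precision=4,suppress=True)
t=cv2.imread("pics/top0.png");s=cv2.imread("pics/side0.png")
c4=lambda o,p:(o[0]+(p[0]+.5)/4-.5,o[1]+(p[1]+.5)/4-.5)
T=lambda *p:c4((260,90),p); S=lambda *p:c4((215,150),p)
BL,BR,FR,FL=[onz("top",T(*p),.148)[:2] for p in((165,28),(467,45),(457,368),(143,350))]
print("corners",BL,BR,FR,FL,"w",np.linalg.norm(BL-BR),np.linalg.norm(FL-FR),"d",np.linalg.norm(BL-FL),np.linalg.norm(BR-FR))
print("yaw x",np.degrees(np.arctan2(*(BL-FL)[::-1])),np.degrees(np.arctan2(*(BR-FR)[::-1])),"from y",np.degrees(np.arctan2(*(FL-FR)[::-1]))-90)
print("FLtri",tri(T(143,350),S(212,322)),"FR",tri(T(457,368),S(437,195)))
print("barL",tri(T(243,466),S(333,345)),"barR",tri(T(408,476),S(470,285)))
print("panelL",tri(T(147,400),S(252,372)),"panelR",tri(T(441,416),S(453,253)))
print("knob",tri(T(72,307),S(154,297)),"piv",tri(T(175,317),S(215,290)))
cv2.imwrite("pics/hs.png",np.hstack([cv2.resize(s[y-25:y+25,x-25:x+25],None,fx=7,fy=7,interpolation=cv2.INTER_NEAREST) for x,y in((428,238),(438,203))]))
h=cv2.cvtColor(s,cv2.COLOR_BGR2HSV)
print("blue",h[226:240,430:434].tolist()[::3]); print("yel",h[350:364:3,235:241].tolist())
E
python3 m2.py
```

```text
corners [0.8945 0.0874] [ 0.8894 -0.1094] [ 0.6715 -0.1037] [0.6773 0.0945] w 0.19685082211891083 0.19825061714299055 d 0.21729534301406833 0.21792732629535072
yaw x -1.8761820245482903 -1.5073039850174397 from y -1.6737882356415525
FLtri (array([0.6809, 0.0971, 0.147 ]), np.float64(0.008249233753811721)) FR (array([ 0.6737, -0.1031,  0.145 ]), np.float64(0.0032263347256243063))
barL (array([0.6178, 0.0364, 0.1277]), np.float64(0.022366298347313143)) barR (array([ 0.6092, -0.0742,  0.12  ]), np.float64(0.005356531961176224))
panelL (array([0.6529, 0.0921, 0.1177]), np.float64(0.0013584063192992376)) panelR (array([ 0.6506, -0.0969,  0.1086]), np.float64(0.002471218115069969))
knob (array([0.6928, 0.1382, 0.1899]), np.float64(0.001079229629072463)) piv (array([0.7019, 0.0771, 0.1492]), np.float64(0.006911318662477278))
blue [[[42, 8, 154], [108, 52, 138], [110, 91, 129], [112, 50, 128]], [[120, 12, 132], [112, 80, 118], [111, 84, 116], [105, 15, 134]], [[108, 31, 99], [112, 60, 94], [102, 11, 115], [28, 25, 156]], [[111, 76, 90], [111, 34, 104], [30, 13, 141], [27, 28, 174]], [[114, 56, 96], [42, 10, 127], [25, 30, 164], [27, 29, 184]]]
yel [[[25, 36, 178], [25, 46, 182], [24, 44, 184], [27, 39, 181], [25, 34, 185], [27, 31, 188]], [[23, 102, 150], [23, 130, 167], [22, 131, 165], [23, 96, 149], [23, 46, 160], [25, 32, 175]], [[23, 128, 159], [23, 140, 164], [22, 127, 144], [22, 101, 111], [22, 66, 101], [23, 42, 108]], [[23, 98, 125], [22, 112, 125], [23, 105, 112], [23, 76, 97], [21, 62, 95], [26, 41, 93]], [[21, 74, 124], [22, 103, 124], [23, 109, 115], [22, 93, 99], [22, 71, 94], [21, 53, 96]]]
```

View pics/hs.png

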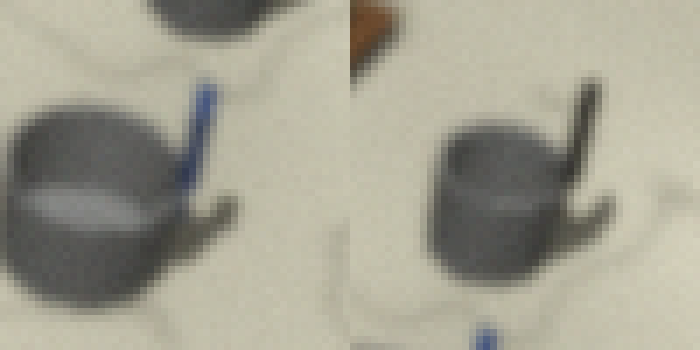

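```bash
cat >> h.py <<'E'
def Rz(phi):
    c,s=np.cos(phi),np.sin(phi); return np.array([[-s,c,0],[c,s,0],[0,0,-1.]])
def st(msg=""):
    s=robot.get_state(); print(msg,"t%.1f"%s["time"],np.round(s["ee_pos"],4),"F",np.round(s["force"],1),"op %.4f"%s["opening"],"gf %.1f"%s["grasp_force"])
OY=np.radians(-1.65); OX=np.array([np.cos(OY),np.sin(OY),0]); OYv=np.array([-np.sin(OY),np.cos(OY),0])
E
python3 - <<'E'
from h import *
b=onz("top",(260+325.5/4-.5,90+471.5/4-.5),.128); print(b)
b-=OYv*(-.0); R=Rz(OY)
if robot.ik(b,R) is None: R=Rz(OY+np.pi)
print([robot.ik(b+d,Rz(OY+k)) is not None for k in(0,np.pi) for d in(np.zeros(3),-.175*OX,np.array([0,0,.1]))])
robot.gripper_to(.026)
robot.move_ptp(b+[0,0,.10],R); 
hit=robot.move_linear(b+[0,0,.0],velocity=.1,threshold=8); st(f"hit{hit}")
if not hit:
    robot.gripper_to(0); st("grip")
    p=robot.get_state()["ee_pos"]; robot.move_linear(p-.172*OX,velocity=.12); st("pulled")
    robot.gripper_to(.026); p=robot.get_state()["ee_pos"]; robot.move_linear(p+[0,0,.1]); st("up")
E
```

```text
[ 0.60697193 -0.02247325  0.128     ]
[True, True, True, True, True, True]
hitFalse t4.9 [ 0.6074 -0.0225  0.1286] F [ 0.2 -0.6 -0.3] op 0.0262 gf 0.0
grip t5.5 [ 0.6069 -0.0225  0.128 ] F [ 0.5  0.4 -0.1] op 0.0009 gf 0.0
pulled t7.1 [ 0.4354 -0.0174  0.128 ] F [-0.   0.2 -0.2] op 0.0007 gf 0.0
up t8.5 [ 0.4346 -0.0176  0.2273] F [-0.3  0.5  0.4] op 0.0261 gf 0.0
```

```bash
python3 - <<'E'
from h import *
p=robot.get_state()["ee_pos"]; robot.move_ptp(np.array([.36,-.35,.25]),Rz(OY)); st()
s=grab("side","side1");t=grab("top","top1")
a=cv2.resize(t[140:240,255:395],None,fx=4,fy=4,interpolation=cv2.INTER_CUBIC)
b=cv2.resize(s[150:275,215:355],None,fx=4,fy=4,interpolation=cv2.INTER_CUBIC)
cv2.imwrite("pics/org1.png",cv2.resize(np.vstack([a,b]),None,fx=.66,fy=.66,interpolation=cv2.INTER_AREA))
E
```

```text
t9.8 [ 0.3608 -0.3488  0.2499] F [ 0.7  0.1 -0. ] op 0.0260 gf 0.0
```

View pics/org1.png

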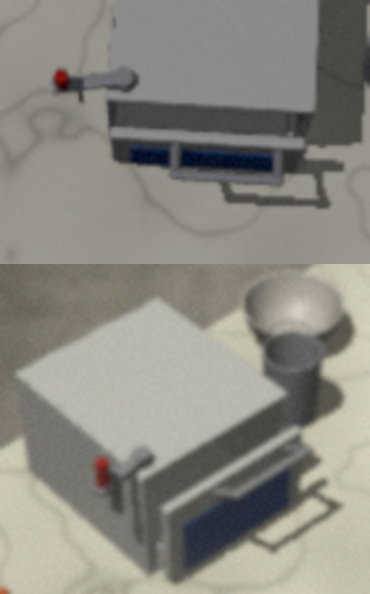

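```bash
python3 - <<'E'
from h import *
np.set_printoptions(precision=4,suppress=True)
c4=lambda o,p:(o[0]+(p[0]+.5)/4-.5,o[1]+(p[1]+.5)/4-.5)
T=lambda *p:c4((260,90),p); S=lambda *p:c4((215,150),p)
print("L",tri(T(245,466),S(358,350)),"R",tri(T(406,476),S(472,286)))
print(proj("top",(.607,-.0225,.128)),proj("side",(.607,-.0225,.128)))
t=cv2.imread("pics/top1.png");s=cv2.imread("pics/side1.png")
for y in(.03,-.02,-.07):
  P=(.607,y,.128)
  for im,n in((t,"top"),(s,"side")): cv2.circle(im,tuple(int(round(q*16)) for q in proj(n,P)),16,(0,255,0),-1,shift=4)
a=cv2.resize(t[175:220,290:390],None,fx=7,fy=7,interpolation=cv2.INTER_NEAREST)
b=cv2.resize(s[200:240,265:365],None,fx=7,fy=7,interpolation=cv2.INTER_NEAREST)
cv2.imwrite("pics/bar.png",np.vstack([a,b]))
E
```

```text
L (array([0.6118, 0.0299, 0.1252]), np.float64(0.0059382602523385805)) R (array([ 0.6081, -0.0736,  0.1205]), np.float64(0.003119192489857194))
[340.8858 207.3645] [320.3667 228.2509]
```

View pics/bar.png

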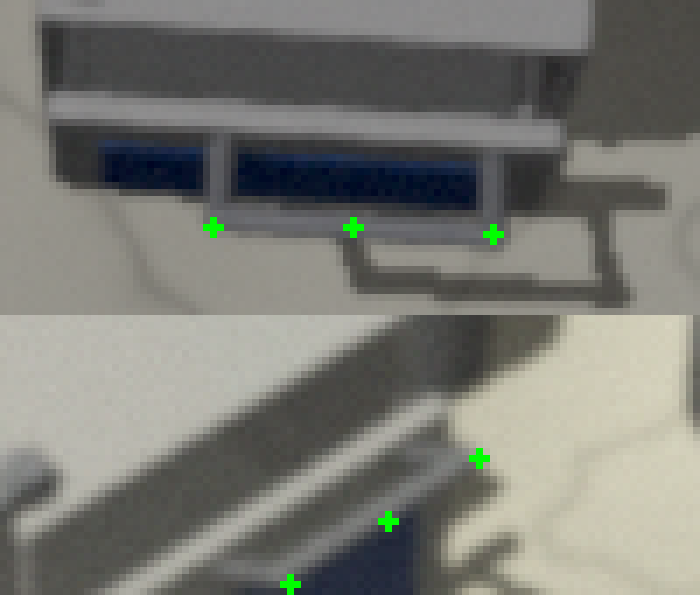

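```bash
python3 - <<'E'
from h import *
b=np.array([.6095,-.022,.118]);R=Rz(OY)
robot.gripper_to(.03)
robot.move_ptp(b+[0,0,.09],R)
hit=robot.move_linear(b,velocity=.1,threshold=8); st(f"hit{hit}")
t=grab("top","top2");s=grab("side","side2")
robot.gripper_to(0); st("grip"); t2=grab("side","side3")
f=lambda im,y,x:cv2.resize(im[y:y+90,x:x+110],None,fx=5,fy=5,interpolation=cv2.INTER_CUBIC)
cv2.imwrite("pics/look.png",cv2.resize(np.hstack([f(t,140,285),f(s,170,260)]),(800,327)))
E
```

```text
hitFalse t12.8 [ 0.6099 -0.0219  0.1187] F [-0.2  0.6  0.4] op 0.0296 gf 0.0
grip t13.5 [ 0.6095 -0.022   0.118 ] F [-0.1 -0.4 -0.3] op 0.0005 gf 0.0
```

View pics/look.png

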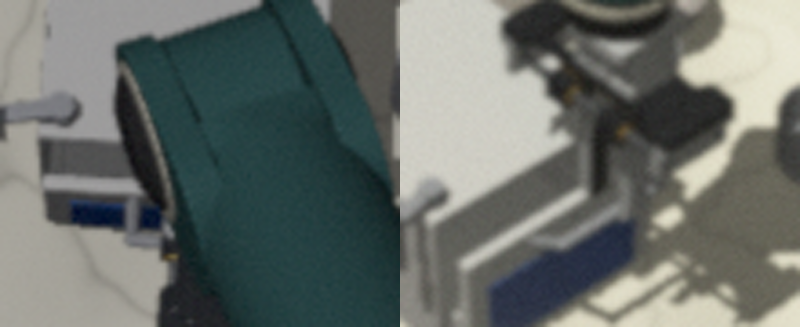

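```bash
python3 - <<'E'
from h import *
s=cv2.imread("pics/side3.png");s2=cv2.imread("pics/side2.png")
e=np.array([.6095,-.022,.118])
for im in(s,s2):
  for P,c in((e,(0,255,0)),(e-[0,0,.019],(0,0,255)),(e+[0,0,.078],(255,0,255))):
    cv2.circle(im,tuple(int(round(q*16)) for q in proj("side",P)),8,c,-1,shift=4)
f=lambda im:cv2.resize(im[170:250,280:345],None,fx=6,fy=6,interpolation=cv2.INTER_CUBIC)
cv2.imwrite("pics/look2.png",np.hstack([f(s2),f(s)]))
E
```

```text
(no output)
```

View pics/look2.png

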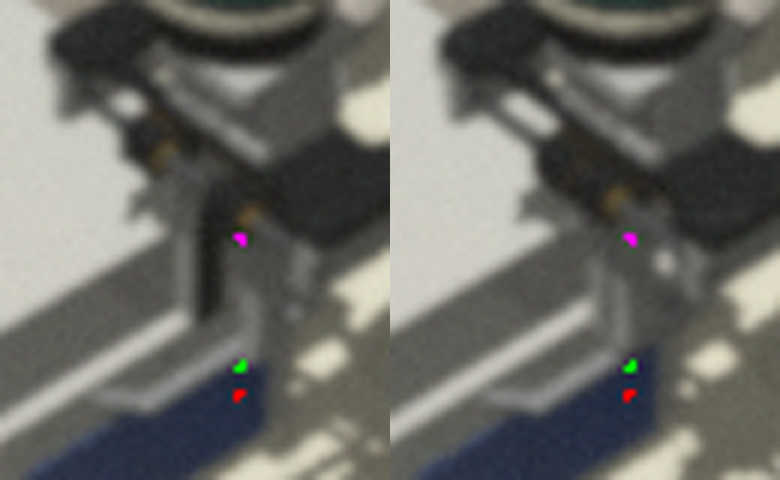

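```bash
python3 - <<'E'
from h import *
e=robot.get_state()["ee_pos"]; robot.move_linear(e+[0,0,.1]); 
robot.move_ptp(np.array([.50,-.05,.06]),Rz(OY))
hit=robot.move_linear(np.array([.50,-.05,.0]),velocity=.03,threshold=4); st(f"hit{hit}")
s=grab("side","side4");t=grab("top","top4")
e=robot.get_state()["ee_pos"]; robot.move_linear(e+[0,0,.1])
print(e,proj("side",(e[0],e[1],0)),proj("top",(e[0],e[1],0)))
x,y=proj("side",(e[0],e[1],0)).astype(int)
cv2.circle(s,(x,y),1,(0,0,255),-1)
f=lambda im:cv2.resize(im[y-60:y+30,x-45:x+45],None,fx=5,fy=5,interpolation=cv2.INTER_CUBIC)
cv2.imwrite("pics/touch.png",f(s))
E
```

```text
hitFalse t17.3 [ 5.001e-01 -5.000e-02  1.000e-04] F [-0.3 -0.1 -0.1] op 0.0005 gf 0.0
[ 5.00058681e-01 -5.00185466e-02  9.69212659e-05] [353.09468246 275.34028171] [347.81050343 256.28723241]
```

View pics/touch.png

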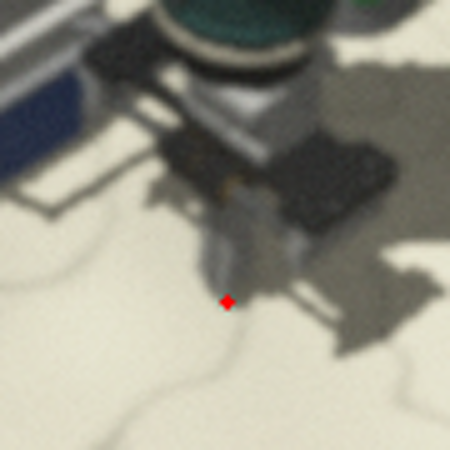

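```bash
python3 - <<'E'
from h import *
robot.move_ptp(np.array([.50,-.05,.02]),Rz(OY))
hit=robot.move_linear(np.array([.50,-.05,-.04]),velocity=.02,threshold=3); st(f"hit{hit}")
e=robot.get_state()["ee_pos"]; robot.move_linear(e+[0,0,.15]);st()
E
```

```text
hitTrue t20.4 [ 0.5    -0.05   -0.0172] F [-2.5 -0.  12. ] op 0.0004 gf 6.2
 t21.6 [ 0.4995 -0.05    0.1321] F [-0.1  0.1 -0.2] op 0.0004 gf 0.0
```

```bash
python3 - <<'E'
from h import *
rows=[]
for (x,y,ph) in((.50,-.05,0),(.50,-.05,np.pi/2),(.42,-.15,0)):
    R=Rz(OY+ph)
    robot.move_ptp(np.array([x,y,.05]),R); robot.move_linear(np.array([x,y,-.008]),velocity=.1)
    robot.move_linear(np.array([x,y,-.035]),velocity=.012,threshold=3); st()
    e=robot.get_state()["ee_pos"]; s=grab("side"); 
    robot.move_linear(np.array([x,y,.06]))
    u,v=proj("side",(e[0],e[1],0)); u0,v0=int(u),int(v)
    c=cv2.resize(s[v0-35:v0+15,u0-25:u0+25],None,fx=5,fy=5,interpolation=cv2.INTER_CUBIC)
    d=c.copy()
    for P,col in(((0,0),(0,255,0)),((.02,0),(0,0,255)),((0,.02),(255,0,0))):
        q=proj("side",(e[0]+P[0],e[1]+P[1],0)); cv2.circle(d,(int((q[0]-u0+25.5)*5),int((q[1]-v0+35.5)*5)),3,col,-1)
    rows.append(np.vstack([c,d]))
robot.move_linear(robot.get_state()["ee_pos"]+[0,0,.1])
cv2.imwrite("pics/cal.png",np.hstack(rows))
E
```

```text
t23.8 [ 0.5    -0.05   -0.0171] F [-1.6 -0.3  8.7] op 0.0005 gf 4.5
 t27.5 [ 0.5    -0.05   -0.0171] F [-2.  -0.7  9.3] op 0.0004 gf 4.5
 t31.0 [ 0.4201 -0.1501 -0.0171] F [-2.4 -0.   9.3] op 0.0008 gf 5.0
```

View pics/cal.png

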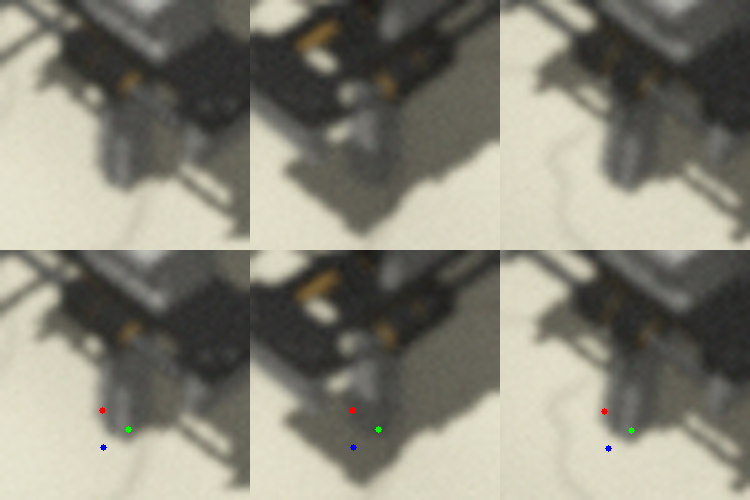

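The tip contacts match the reported xy, but the ledge is met at reported z = −0.017 instead of +0.019. So the arm really sits about 36 mm higher than it reports, and I will correct z by that amount.

```bash
cat >> h.py <<'E'
DZ=np.array([0,0,-.0358])      # measured: real TCP z = reported + 0.0358
_ptp,_lin=robot.move_ptp,robot.move_linear
def ptp(p,R): return _ptp(np.asarray(p,float)+DZ,R)
def lin(p,v=.15,thr=None,frame=None): return _lin(np.asarray(p,float)+DZ,velocity=v,threshold=thr,frame=frame)
def pos(): return np.array(robot.get_state()["ee_pos"])-DZ
E
python3 - <<'E'
from h import *
b=np.array([.6095,-.022,.124]);R=Rz(OY)
robot.gripper_to(.028)
ptp(b+[0,0,.09],R)
hit=lin(b,.08,8); st(f"hit{hit}")
if not hit:
    robot.gripper_to(0); st("grip")
    if robot.get_state()["opening"]>.005:
        p=pos(); lin(p-.173*OX,.12); st("pulled"); robot.gripper_to(.028)
    lin(pos()+[0,0,.1])
ptp([.33,-.30,.3],R); st()
grab("side","side5");grab("top","top5")
t=cv2.imread("pics/top5.png");s=cv2.imread("pics/side5.png")
cv2.imwrite("pics/v13.png",np.vstack([cv2.resize(t[90:310,100:520],(800,419)),cv2.resize(s[190:300,215:450],(384,180))[:, :].copy() if 0 else cv2.copyMakeBorder(cv2.resize(s[195:285,215:355],(280,180)),0,0,0,520,0)]))
E
```

```text
hitFalse t35.4 [ 0.6098 -0.022   0.0887] F [ 0.   0.4 -0.1] op 0.0281 gf 0.0
grip t35.8 [ 0.6095 -0.0221  0.0884] F [-1.4  0.2  3. ] op 0.0090 gf 30.0
pulled t37.4 [ 0.4356 -0.0161  0.0883] F [-1.3  5.9  4.2] op 0.0087 gf 30.0
 t40.0 [ 0.3306 -0.299   0.2639] F [ 0.4  0.5 -0.1] op 0.0277 gf 0.0
```

```bash
cat > m3.py <<'E'
from h import *
np.set_printoptions(precision=4,suppress=True)
L=dict(a=("red",.132,.067,(228,269),(233,292),(301,345)),b=("yellow",.112,.057,(173,247),(181,262),(237,358)),
c=("green",.094,.048,(440,210),(432,221),(382,206)),d=("blue",.076,.039,(430,277),(439,287),(431,233)),e=("black",.058,.030,(487,257),(496,263),(446,197)))
def lm(im,col,near,r):
    h=cv2.cvtColor(im,cv2.COLOR_BGR2HSV); H,S,V=[x.astype(int) for x in cv2.split(h)]
    m={"red":((H<8)|(H>172))&(S>90),"yellow":(H>17)&(H<32)&(S>85)&(V>45),"green":(H>40)&(H<90)&(S>70),
       "blue":(H>100)&(H<125)&(S>60),"black":(V<62)}[col].astype(np.uint8)
    w=np.zeros_like(m); cv2.circle(w,tuple(int(x) for x in near),r,1,-1); m&=w
    n,l,s,c=cv2.connectedComponentsWithStats(m)
    if n<2: return None,0
    k=1+np.argmax(s[1:,4]); return c[k],s[k,4]
def measure(t,s,k,r=12,verbose=True):
    col,dia,gr,cp,ht,hs=L[k]
    b1,n1=lm(t,col,ht,r);b2,n2=lm(s,col,hs,r)
    if b1 is None or n1<5: print(k,"handle not seen top",n1); return None
    c=cup(t,np.array(cp)+(b1-np.array(ht)),dia); C=onz("top",c[0],.05)
    z=None
    if b2 is not None:
        p,miss=tri(b1,b2); z=p[2]
    else: p,miss=onz("top",b1,.078),None
    g=onz("top",b1,.078); v=(C-g)[:2]; yaw=np.arctan2(v[1],v[0])
    if verbose: print(k,"px",b1,n1,b2,n2,"tri",p,"miss",miss,"| C",C[:2],"grip",g[:2],"d %.4f/%.3f"%(np.hypot(*v),gr),"yaw %.1f"%np.degrees(yaw),"rad %.1f/%.1f"%c[1:])
    return g[:2],C[:2],yaw
if __name__=="__main__":
    import sys
    t=cv2.imread(sys.argv[1]);s=cv2.imread(sys.argv[2])
    for k in sys.argv[3]: measure(t,s,k)
E
echo first;python3 m3.py pics/top0.png pics/side0.png abcde; echo now; python3 m3.py pics/top5.png pics/side5.png abcde
```

```text
first
a px [232.2143 291.5714] 28 [300.5    344.4189] 74 tri [0.3918 0.25   0.0733] miss 0.0028769572718817934 | C [0.4522 0.2702] grip [0.3903 0.2486] d 0.0656/0.067 yaw 19.2 rad 24.2/25.4
b px [180.6786 262.1429] 28 [236.6111 359.0741] 54 tri [0.463  0.3871 0.077 ] miss 0.002289749968243422 | C [0.5038 0.4196] grip [0.4619 0.3862] d 0.0536/0.057 yaw 38.5 rad 20.1/21.4
c px [432.4483 221.9138] 58 [381.8148 206.4691] 81 tri [ 0.5899 -0.2672  0.0677] miss 0.004664738184386651 | C [ 0.6214 -0.2911] grip [ 0.586  -0.2664] d 0.0432/0.048 yaw -34.9 rad 18.1/17.7
d px [438.6667 287.2051] 39 [431.4444 228.3333] 9 tri [ 0.4153 -0.2777  0.0926] miss 0.00418601319172659 | C [ 0.4418 -0.258 ] grip [ 0.4148 -0.2819] d 0.0361/0.039 yaw 41.5 rad 15.4/14.6
e px [494.5698 260.6628] 86 [444.  201.5] 2 tri [ 0.4914 -0.4427  0.0448] miss 0.0007013540876559145 | C [ 0.5029 -0.4128] grip [ 0.4872 -0.4323] d 0.0251/0.030 yaw 51.2 rad 11.0/11.0
now
a px [232.2143 291.5714] 28 [300.4722 344.3611] 72 tri [0.3918 0.25   0.0735] miss 0.0029710262583244307 | C [0.4522 0.2697] grip [0.3903 0.2486] d 0.0654/0.067 yaw 18.9 rad 24.1/25.4
b px [181.5854 262.6098] 41 [236.566  358.8113] 53 tri [0.4629 0.3858 0.0762] miss 0.004920365885620365 | C [0.5048 0.4187] grip [0.4608 0.3837] d 0.0562/0.057 yaw 38.5 rad 20.0/21.4
c px [432.4464 221.9286] 56 [381.7875 206.5125] 80 tri [ 0.59   -0.2672  0.0674] miss 0.004751356585674243 | C [ 0.6205 -0.2924] grip [ 0.5859 -0.2664] d 0.0433/0.048 yaw -37.0 rad 18.1/17.7
d px [438.7568 287.2703] 37 [431.3636 229.0909] 11 tri [ 0.4155 -0.2787  0.0887] miss 0.004358362033196798 | C [ 0.4444 -0.2549] grip [ 0.4146 -0.2821] d 0.0404/0.039 yaw 42.5 rad 14.2/14.6
e px [494.7966 262.5085] 59 [444.  201.5] 2 tri [ 0.4879 -0.4411  0.0476] miss 0.0037850118637806156 | C [ 0.5029 -0.4128] grip [ 0.4823 -0.4328] d 0.0287/0.030 yaw 44.3 rad 11.0/11.0
```

View pics/v13.png

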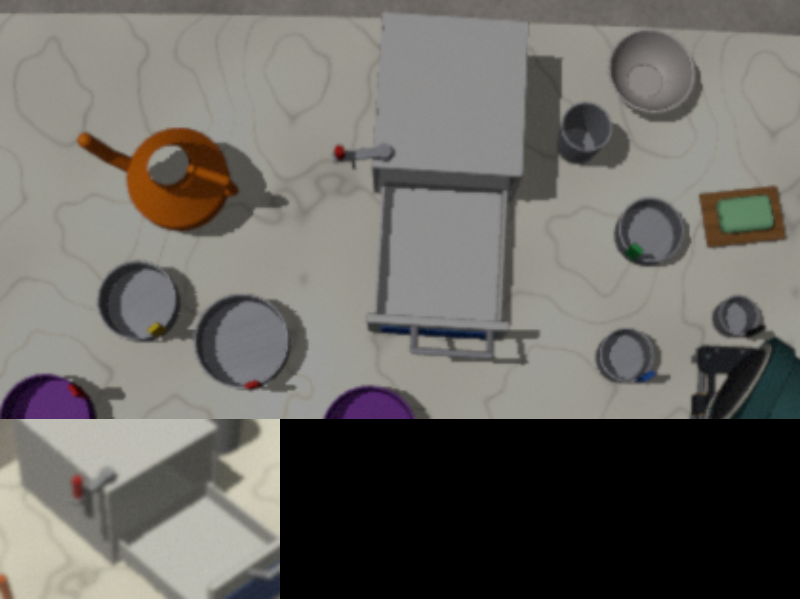

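Top view: the drawer is now well out and its floor is clear. Red handle at (232,292), yellow (181,262), green (432,222), blue (439,287), black (~497,263); none has been knocked so far.

```bash
cat > pick.py <<'E'
from h import *; import m3
FC=np.array([.5826,-.002])
ORD="abcde"; PSI=dict(a=270,b=90,c=135,d=225,e=180)
def go(k,g,yaw,floor,check=True,zg=.080):
    """pick cup k by its handle at g (xy), cup yaw; set it down in the nest; returns base height above ledge"""
    i=ORD.index(k); gr=m3.L[k][2]; psi=np.radians(PSI[k])+OY; yt=psi-np.pi
    T=FC+gr*np.array([np.cos(psi),np.sin(psi)])
    best=None
    for f in(0,np.pi):
        for w in(-2*np.pi,0,2*np.pi)[1:2]:
            q1=robot.ik(np.r_[g,.12]+DZ,Rz(yaw+f)); q2=robot.ik(np.r_[T,.26]+DZ,Rz(yt+f)); q3=robot.ik(np.r_[T,.10]+DZ,Rz(yt+f))
            if q1 is None or q2 is None or q3 is None: continue
            m=max(abs(q1[6]),abs(q2[6])); 
            if best is None or m<best[0]: best=(m,f)
    print(k,"ik",best); m,f=best
    R1,R2=Rz(yaw+f),Rz(yt+f)
    robot.gripper_to(.045); ptp(np.r_[g,.20],R1)
    if lin(np.r_[g,zg],.12,8): st("HIT going down"); lin(pos()+[0,0,.1]); return None
    robot.gripper_to(0); st("grip")
    if robot.get_state()["opening"]<.004: print("MISSED"); robot.gripper_to(.045); lin(pos()+[0,0,.1]); return None
    lin(pos()+[0,0,.02],.06); lin(np.r_[g,.27],.2); st("lift"); 
    ptp(np.r_[T,.27],R2); robot.pause(.3); st("over")
    zt=floor+4e-3*i+zg
    lin(np.r_[T,zt+.065],.15); 
    hit=lin(np.r_[T,zt-.012],.04,4); b=pos()[2]-zg; st(f"down hit={hit} base {b:.4f} want {zt-zg:.4f}")
    return b
def release():
    robot.gripper_to(.03); p=pos(); lin(p+[0,0,.15],.2); st("rel")
E
python3 - <<'E'
from pick import *
px=lambda x,y:(100+x/1.905,90+y/1.905)
print([onz("top",px(*p),.016)[:2].round(4) for p in((388,250),(502,255),(388,316),(440,190),(440,318))])
t=cv2.imread("pics/top5.png");s=cv2.imread("pics/side5.png")
g,C,yaw=m3.measure(t,s,"a")
# radial distance is known: keep the average of handle reading and centre-based point
print(go("a",g,yaw,.016))
E
```

```text
[array([0.5901, 0.0718]), array([ 0.5874, -0.0901]), array([0.4958, 0.0691]), array([ 0.6796, -0.0001]), array([ 0.495, -0.004])]
a px [232.2143 291.5714] 28 [300.4722 344.3611] 72 tri [0.3918 0.25   0.0735] miss 0.0029710262583244307 | C [0.4522 0.2697] grip [0.3903 0.2486] d 0.0654/0.067 yaw 18.9 rad 24.1/25.4
a ik (np.float64(1.1890872264504022), 0)
grip t44.5 [0.3904 0.2486 0.0442] F [ 0.7 -0.4  2.1] op 0.0079 gf 30.0
lift t46.0 [0.3899 0.2482 0.2332] F [ 0.5  0.  -1.4] op 0.0080 gf 30.0
over t47.8 [ 0.5807 -0.0686  0.2343] F [-0.   0.5 -1.8] op 0.0079 gf 30.0
down hit=True base 0.0138 want 0.0160 t50.2 [ 0.581  -0.0691  0.058 ] F [-0.2 -0.6  6. ] op 0.0075 gf 30.0
0.013771893315890182
```

```bash
python3 - <<'E'
from pick import *
release(); ptp([.36,-.20,.30],Rz(OY+np.pi/2)); st()
t=grab("top","top6");s=grab("side","side6")
u=proj("top",np.r_[FC,.065]); c=cup(t,u,.132,r=8); print("cup a rim",onz("top",c[0],.0645),c[1:])
g,C,yaw=m3.measure(t,s,"b"); 
b=go("b",g,yaw,.0145); print(b)
E
```

```text
rel t51.6 [ 0.5795 -0.0693  0.2064] F [ 0.1 -0.3 -1.1] op 0.0301 gf 0.0
 t52.7 [ 0.3605 -0.1994  0.2635] F [0.4 0.3 0.2] op 0.0301 gf 0.0
cup a rim [ 0.5774 -0.0062  0.0645] (np.float32(25.75), np.float64(24.9528573108477))
b px [181.6977 262.6744] 43 [236.4681 358.4468] 47 tri [0.4629 0.3855 0.0773] miss 0.0056543323490326125 | C [0.5034 0.4195] grip [0.4606 0.3834] d 0.0560/0.057 yaw 40.2 rad 20.0/21.4
b ik (np.float64(1.8402800311853942), 0)
grip t57.2 [0.4607 0.3835 0.0443] F [ 0.7 -0.3  1.6] op 0.0080 gf 30.0
lift t58.7 [0.4604 0.383  0.2331] F [ 0.3  0.4 -1.6] op 0.0080 gf 30.0
over t60.4 [0.5842 0.0554 0.2341] F [-0.9 -0.5 -0.7] op 0.0079 gf 30.0
down hit=True base 0.0178 want 0.0185 t62.7 [0.5845 0.0551 0.062 ] F [ 1.3 -0.1  3.4] op 0.0080 gf 30.0
0.017820783303189577
```

```bash
python3 - <<'E'
from pick import *
release(); ptp([.40,.12,.30],Rz(OY+np.pi/2)); st()
t=grab("top","top7");s=grab("side","side7")
for k in "de": m3.measure(t,s,k,r=14)
g,C,yaw=m3.measure(t,s,"c"); g=g+.5*(C-.048*np.array([np.cos(yaw),np.sin(yaw)])-g)
b=go("c",g,yaw,.0145); print(b)
E
```

```text
rel t64.2 [0.583  0.0547 0.2105] F [-1.1 -0.4 -0.7] op 0.0300 gf 0.0
 t66.8 [0.4001 0.12   0.2642] F [0.3 0.3 0.3] op 0.0298 gf 0.0
d px [438.6316 287.3421] 38 [430.5789 232.2105] 19 tri [ 0.417  -0.2813  0.0734] miss 0.005216021226164904 | C [ 0.4454 -0.2611] grip [ 0.4145 -0.2818] d 0.0373/0.039 yaw 33.7 rad 14.1/14.6
e px [502.1818 256.0682] 44 [443. 195.] 1 tri [ 0.5061 -0.4605  0.0508] miss 0.005772198772208581 | C [ 0.5178 -0.4348] grip [ 0.4998 -0.4534] d 0.0259/0.030 yaw 46.1 rad 11.6/11.0
c px [432.4286 221.875 ] 56 [381.6548 206.9643] 84 tri [ 0.5906 -0.2676  0.0649] miss 0.004755550561211498 | C [ 0.6205 -0.2915] grip [ 0.5861 -0.2663] d 0.0426/0.048 yaw -36.2 rad 17.8/17.7
c ik (np.float64(0.46467523153816565), 0)
grip t71.0 [ 0.5842 -0.2649  0.0444] F [ 1.1 -0.6  1.5] op 0.0079 gf 30.0
lift t72.5 [ 0.5835 -0.2644  0.2329] F [0.7 0.2 0.1] op 0.0084 gf 30.0
over t74.0 [0.5498 0.0322 0.2342] F [ 0.4  0.5 -1.4] op 0.0079 gf 30.0
down hit=True base 0.0218 want 0.0225 t76.3 [0.55   0.0328 0.066 ] F [2.1 0.5 3.2] op 0.0076 gf 30.0
0.021846852003797088
```

```bash
python3 - <<'E'
from pick import *
release(); ptp([.40,.12,.30],Rz(OY+np.pi/2)); st()
t=grab("top","top8");s=grab("side","side8")
g,C,yaw=m3.measure(t,s,"d",r=14); yaw=np.radians(39) if np.degrees(abs(yaw-np.radians(39)))<8 else yaw
c=t[235:285,470:525]; z=s[175:220,420:470]
cv2.imwrite("pics/e.png",np.hstack([cv2.resize(c,(440,400),interpolation=cv2.INTER_NEAREST),cv2.resize(z,(360,400),interpolation=cv2.INTER_NEAREST)]))
b=go("d",g,yaw,.0145); print(b)
E
```

```text
rel t77.7 [0.5485 0.0331 0.2148] F [ 0.2  0.6 -0.3] op 0.0296 gf 0.0
 t79.3 [0.4001 0.1198 0.2639] F [-0.2 -0.5 -0.9] op 0.0300 gf 0.0
d px [438.7632 287.2105] 38 [430.5789 232.2105] 19 tri [ 0.4174 -0.2818  0.0728] miss 0.005110710846017272 | C [ 0.445 -0.262] grip [ 0.4148 -0.2821] d 0.0363/0.039 yaw 33.7 rad 14.5/14.6
d ik (np.float64(1.7782156731627163), 0)
grip t83.2 [ 0.4148 -0.2821  0.0443] F [0.  0.8 2.9] op 0.0077 gf 30.0
lift t84.7 [ 0.4144 -0.2818  0.2332] F [ 0.7 -0.3 -0.5] op 0.0080 gf 30.0
over t86.1 [ 0.5541 -0.0295  0.2343] F [ 0.9 -0.4 -1.2] op 0.0082 gf 30.0
down hit=True base 0.0258 want 0.0265 t88.4 [ 0.5544 -0.029   0.07  ] F [ 2.  -1.5  3.3] op 0.0078 gf 30.0
0.025784287018873864
```

View pics/e.png

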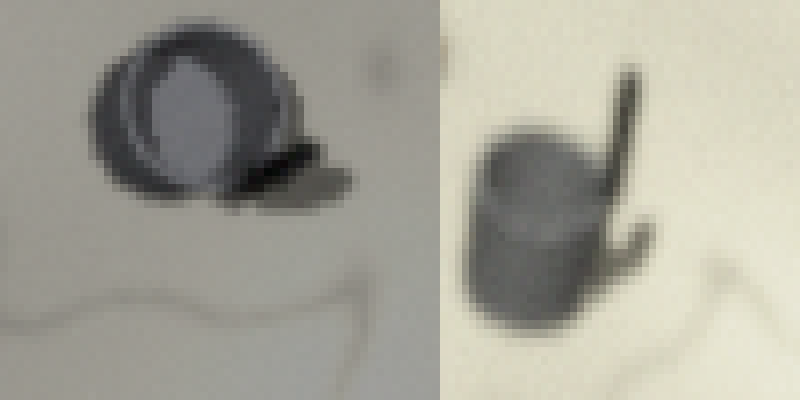

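Top crop: cup_e now has its rim centre at about (495.9,247.8) and its handle centre at about (504,255.8). In the side picture the handle is at about (445,189.6). The cup is standing upright.

```bash
python3 - <<'E'
from pick import *
release()
p,miss=tri((504,255.8),(444.7,189.2)); C=onz("top",(495.9,247.75),.05); g0=onz("top",(504,255.8),.077)
v=(C-g0)[:2]; yaw=np.arctan2(v[1],v[0]); print(p,miss,C,g0,np.hypot(*v),np.degrees(yaw))
u=v/np.hypot(*v); g=(g0[:2]+p[:2]+ (C[:2]-.03*u))/3; print("g",g)
if abs(np.hypot(*v)-.03)<.01 and abs(p[2]-.077)<.015:
    b=go("e",g,yaw,.0145); print(b)
E
```

```text
rel t89.9 [ 0.5531 -0.0286  0.2187] F [-0.   0.1 -0.4] op 0.0300 gf 0.0
[ 0.5028 -0.4568  0.0785] 0.005242686467988518 [ 0.526  -0.4453  0.05  ] [ 0.5008 -0.4588  0.077 ] 0.028504154886524406 28.082461836953694
g [ 0.501  -0.4583]
e ik (np.float64(1.6406907181828185), 0)
grip t93.8 [ 0.5011 -0.4584  0.0443] F [-0.9  0.3  1.9] op 0.0077 gf 30.0
lift t95.2 [ 0.5008 -0.4579  0.2329] F [ 0.7  0.1 -0.8] op 0.0080 gf 30.0
over t97.2 [ 0.5527 -0.0016  0.2342] F [ 0.1  0.1 -0.3] op 0.0080 gf 30.0
down hit=True base 0.0299 want 0.0305 t99.5 [ 0.553  -0.0011  0.0741] F [1.9 0.9 2.7] op 0.0078 gf 30.0
0.02987244922370698
```

```bash
python3 - <<'E'
from pick import *
np.set_printoptions(precision=4,suppress=True)
release(); ptp([.38,-.22,.32],Rz(OY)); st()
t=grab("top","top9");s=grab("side","side9")
for k in "abcde":
    psi=np.radians(PSI[k])+OY; z=.0145+.004*ORD.index(k)+.074; E=np.r_[FC+m3.L[k][2]*np.array([np.cos(psi),np.sin(psi)]),z]
    b1,n1=m3.lm(t,m3.L[k][0],proj("top",E),8); b2,n2=m3.lm(s,m3.L[k][0],proj("side",E),8)
    print(k,"want",E,"seen",n1,n2, tri(b1,b2) if b1 is not None and b2 is not None else None)
b=np.array([.4356,-.0161,.124]);R=Rz(OY)
# bar in the picture: edges along the column through the bar middle
print("bar px pred",proj("top",b))
robot.gripper_to(.028); ptp(b+[0,0,.11],R)
hit=lin(b,.08,8); st(f"hit{hit}")
if not hit:
    robot.gripper_to(0); st("grip")
    if robot.get_state()["opening"]>.005:
        p=pos(); h=lin(p+.17*OX,.08,25); st(f"push {h}")
        if not h: h=lin(p+.205*OX,.03,14); st(f"end {h}")
E
```

```text
rel t100.9 [ 0.5515 -0.0009  0.2228] F [ 0.2  0.6 -0.4] op 0.0300 gf 0.0
 t102.0 [ 0.3806 -0.2191  0.2837] F [ 0.2 -0.1  0.1] op 0.0303 gf 0.0
a want [ 0.5807 -0.069   0.0885] seen 37 46 (array([ 0.5838, -0.0683,  0.0924]), np.float64(0.004471546508413249))
b want [0.5842 0.055  0.0925] seen 35 85 (array([0.5887, 0.0552, 0.0904]), np.float64(0.004108658316989755))
c want [0.5497 0.0329 0.0965] seen 38 86 (array([0.5535, 0.0334, 0.0947]), np.float64(0.0039282168216699005))
d want [ 0.5542 -0.0288  0.1005] seen 49 32 (array([ 0.5572, -0.0281,  0.0977]), np.float64(0.003962238970623608))
e want [ 0.5526 -0.0011  0.1045] seen 99 78 (array([0.5506, 0.0039, 0.108 ]), np.float64(0.00134202397896643))
bar px pred [336.9603 274.9983]
hitFalse t104.8 [ 0.4359 -0.0161  0.0886] F [-0.2  0.4 -0.1] op 0.0277 gf 0.0
grip t105.3 [ 0.4358 -0.016   0.0884] F [1.1 1.4 3. ] op 0.0091 gf 30.0
push False t107.5 [ 0.6058 -0.0219  0.0884] F [ 0.3 -5.5  3. ] op 0.0087 gf 30.0
end True t108.3 [ 0.6262 -0.0226  0.0883] F [-3.9  0.5  9.1] op 0.0092 gf 30.0
```

```bash
python3 - <<'E'
from pick import *
np.set_printoptions(precision=4,suppress=True)
h=lin(pos()+.006*OX,.02,18); st(f"nudge {h}")
robot.gripper_to(.028); st("open"); lin(pos()+[0,0,.12]); ptp([.40,-.22,.32],Rz(OY)); st()
t=grab("top","top10");s=grab("side","side10")
b1,n1=m3.lm(t,"red",(277.5,168),8); b2,n2=m3.lm(s,"red",(253.5,228),9)
k,miss=tri(b1,b2); piv=onz("top",(260+175.5/4-.5,90+317.5/4-.5),.153)
print("knob",b1,n1,b2,n2,k,miss,onz("top",b1,.176),"piv",piv, "d",np.linalg.norm((onz("top",b1,.176)-piv)[:2]))
# drawer gap: bar colour profile down the column through the panel/bar
K=proj("top",(.627,-.035,.128)); g=cv2.cvtColor(t,cv2.COLOR_BGR2GRAY); x=int(K[0]); print("bar pred row",K, g[180:215,x].tolist())
E
```

```text
nudge True t108.5 [ 0.6261 -0.0226  0.0883] F [-3.9  0.7 10.6] op 0.0093 gf 30.0
open t109.0 [ 0.6262 -0.0229  0.088 ] F [ 0.6 -0.3 -0.2] op 0.0276 gf 0.0
 t111.1 [ 0.4009 -0.2192  0.284 ] F [ 0.3  0.5 -0.2] op 0.0283 gf 0.0
knob [277.9697 169.6061] 33 [253.26 228.08] 50 [0.6897 0.139  0.1767] 0.00487251888876385 [0.688  0.1375 0.176 ] piv [0.698  0.0749 0.153 ] d 0.0633602441411848
bar pred row [345.9464 199.7952] [112, 81, 74, 82, 122, 138, 143, 133, 90, 56, 52, 44, 25, 13, 9, 13, 22, 35, 64, 95, 110, 102, 105, 141, 153, 152, 149, 109, 81, 89, 139, 150, 151, 152, 152]
```

```bash
cat > latch.py <<'E'
from pick import *
P=np.array([.698,.079]); r=.0585; z=.185
def pt(th): return np.r_[P+r*(-np.sin(th)*OX+np.cos(th)*OYv)[:2],z]
if __name__=="__main__":
    th0=.19; print(pt(th0)); f=0
    q=[robot.ik(pt(a)+DZ,Rz(OY+a)) for a in(th0,.9,1.7)]; print([None if x is None else round(x[6],2) for x in q])
    robot.gripper_to(.028); ptp(pt(th0)+[0,0,.08],Rz(OY+th0))
    h=lin(pt(th0),.06,6); st(f"down {h}")
    if not h:
        for th in np.linspace(th0,1.45,9)[1:]:
            if lin(pt(th),.06,18,Rz(OY+th)): st("blocked at %.2f"%th); break
        else:
            for th in(1.55,1.65,1.75,1.82):
                if lin(pt(th),.03,9,Rz(OY+th)): st("stop at %.2f"%th); break
        st("end")
E
python3 latch.py
```

```text
[0.6886 0.1367 0.185 ]
[np.float64(0.13), np.float64(0.86), np.float64(1.71)]
down False t114.6 [0.6888 0.1367 0.1496] F [0.4 0.9 0.2] op 0.0279 gf 0.0
stop at 1.75 t118.0 [0.6402 0.0745 0.149 ] F [1.2 3.9 2.2] op 0.0281 gf 2.0
end t118.0 [0.6402 0.0745 0.149 ] F [1.2 3.9 2.2] op 0.0281 gf 2.0
```

```bash
python3 - <<'E'
from latch import *
np.set_printoptions(precision=4,suppress=True)
h=lin(pt(1.80),.02,15,Rz(OY+1.75)); st(f"press {h}")
e=pos(); h=lin(e+.002*OYv,.05); 
lin(pos()+[0,0,.13],.15); ptp([.36,-.25,.32],Rz(OY)); st()
t=grab("top","top11");s=grab("side","side11")
b1,n1=m3.lm(t,"red",proj("top",pt(1.59)),14); b2,n2=m3.lm(s,"red",proj("side",pt(1.59)),14)
k,miss=tri(b1,b2); kt=onz("top",b1,.176); k0=np.array([.688,.1375])
print("knob",n1,n2,k,miss,kt)
# chord between start and end knob gives the swing; arm direction from the pivot estimate
v=kt[:2]-P; print("theta %.3f"%(np.arctan2(v[1],v[0])-OY-np.pi/2), "chord",np.linalg.norm(kt[:2]-k0))
g=cv2.cvtColor(t,cv2.COLOR_BGR2GRAY); print(g[180:206,345].tolist())
E
```

```text
press True t118.3 [0.6402 0.0746 0.1489] F [0.3 3.9 2.6] op 0.0278 gf 1.8
 t121.1 [ 0.3607 -0.2496  0.2842] F [ 0.3 -0.7 -0.7] op 0.0281 gf 0.0
knob 37 43 [0.6409 0.0821 0.1778] 0.003605120540056912 [0.6399 0.081  0.176 ]
theta 1.565 chord 0.07420173017841622
[111, 78, 72, 79, 121, 136, 141, 130, 89, 56, 51, 44, 31, 21, 16, 18, 16, 29, 62, 92, 107, 100, 105, 139, 149, 149]
```

```bash
python3 -c "
from rig import robot
print(robot.sign_off())"
```

```text
the job is handed in; nothing more can be done
None
```

I handed the job in at about 121 s: all five measures are nested upright in the drawer, largest first. The drawer is pushed shut, and the latch is turned to its stop at about 1.57 rad, pointing out over the drawer front; I checked the nest, drawer and latch by measurement, but did not view a final picture.

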